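# Push a moisture tin into the cooling box through its flap

## Task

Put the lidded moisture tin that stands alone on the front part of the bench into the cooling box through its swinging front flap: stand it in front of the flap and push it in with the wooden pusher, until the flap can drop behind it. Then draw the pusher back out, so that the flap falls shut, and leave the pusher standing on the bench in front of the box, clear of the flap. Keep the tin upright all the time and leave the tape roll and the dish where they are.

Things in the scene. Friction and masses are not known exactly. Their poses are not given: they have to be found in the camera images.
- tin_center (a point): centre of the loose lidded aluminium moisture tin, a plain upright cylinder 67 mm in diameter and 44 mm high (this point is 22 mm above its underside), about 0.12 kg, the lid does not come off. It stands alone on the front part of the bench (others stand at the back beside the bowl), and may have changed places with the tape roll or the dish.
- cooling_box: low aluminium box with a clear roof, fixed on the bench, without a floor (things slide in on the bench top): 205 mm long in x (inside to 199), 118 wide, 84 high. Origin on the bench at the middle of its front opening, which is 104 mm wide; own x axis points level into the box (push this way), y left across the opening, z up.
- box_mouth (a point): same point and axes as the box's origin. Beside the opening two thin flared guide plates, 35 mm high, stand out 38 mm to the front: 102 mm apart at the opening, 134 mm apart at their outer ends (x = -38 mm). A tin going in carries the flap on its lid; the flap drops behind it only once the tin's centre is about 96 mm beyond this point.
- flap (a joint): grey flap closing the opening, 96 mm wide, 53 high, 4 thick, 35 g, on a level hinge along its top edge at x = 4 mm, z = 62 mm of the box; lower edge 6 mm above the bench. 0 = hanging shut; grows to 1.45 rad as the lower edge swings into the box and up. Swings inwards only, yields to under 1 N, falls shut by its weight when nothing holds it.
- pusher_grip (a point): middle of the upright grip of the loose wooden pusher (0.16 kg), 56 mm above the bench. Pusher: flat bar on the bench, 50 mm wide, 28 high, reaching from 25 mm behind to 160 mm ahead of the grip's middle. Grip: upright at the bar's rear, 44 mm long (x), 24 thick (y: pinch it so from above), from the bar's top to 82 mm above the bench. x points to the nose, z up.
- pusher_nose (a point): middle of the pusher's flat front face, 160 mm ahead of the grip's middle and 14 mm above the bench; two small ribs, 5 mm wide, stand 6 mm further forward at the left and right edge of the face and keep a round tin centred. Axes as the grip's.
- tape_roll: bystander: loose roll of masking tape lying flat, 103 mm in diameter, 25 mm high; origin at the centre of its underside
- dish: bystander: loose shallow aluminium dish, 96 mm in diameter, 8 mm high; origin at the centre of its underside
There are look-alikes about, which are no part of the job. Of the things that look like the part that bears tin_center, the smaller one is meant.

How it is judged:
By the outcome, as a careful person would: the job done as asked, in the order asked, and still so for the second after the job is handed in, with the robot touching nothing.
It also fails if it takes over 62 s, if anything falls off the work surface, if the arm or the gripper's body presses on something with over 40 N, if the wrist force passes 120 N, or if a joint passes its speed limit or range.

## Robot

A 7-joint arm with a two-finger parallel gripper is mounted at the origin on a cart in front of the work surface, level with it; the furniture and walls round the work are solid. World frame = base frame: x ahead of the robot, y to its left, z up, the work surface at z = 0. Lengths are in m, angles in rad, forces in N, time in s.
With the tool pointing down it reaches from about 0.4 to 0.85 m from the base axis. Payload 10.4 kg.
Tool frame: the origin (TCP) lies between the finger pads; the fingertips stand tcp_to_tips ahead of it and the grasp point (between the pads) lies 8 mm behind it (tcp_to_tips is the distance from the TCP to the fingertips, in m); z points along the fingers, y is the line along which they close (so a half turn about z gives the same grasp; the last joint's range is limited). The gripper opens to 85 mm and grips with 20 to 120 N. Pads are 22 mm wide; open, the fingers measure 114 mm over their backs; the gripper's body (76 mm by 85 mm) begins 54 mm behind the grasp point. The pads swing forward as they close: fully open they stand 13 mm farther back than shut.
Start: joints at [1.202, 0.332, -0.065, 1.46, 0.022, 1.35, -0.088], TCP at [0.212, -0.588, 0.211] pointing down, gripper open.
Joint ranges: [-2.6, 2.6], [-0.5, 2.12], [-1.47, 1.34], [0.16, 2.42], [-1.27, 4.41], [0.06, 2.06], [-2.6, 2.6]. Speed limits (rad/s): [2.22, 2.22, 2.79, 2.79, 3.14, 3.14, 3.14].

## Interface

Orientations are given as a unit quaternion [x, y, z, w].
In Python, from workcell import * gives the robot as it stands.
- The arm moves only by the tool apply_moves, never from a script. Its argument "rows" is a list of rows, each an object of numbers: "x", "y", "z": the shift along the tool's x, y, z in mm; "ax", "ay", "az": the turn, a rotation vector about the tool's x, y, z in degrees; "gripper": the closure, from 0 (fully open) to 1 (shut). A call has 1 to 5 rows; each row shifts and turns the commanded pose from where the row before left it, along the tool's axes as they then stand; what a row does not reach is not made up. A row lasts 1/12 s, in which the tool goes at most 41.7 mm and 7.16 degrees, less where a joint would pass 70% of its speed; a pose out of reach is approached as far as the arm can. A call with a gripper value outside its range is refused whole. The fingers move at their own pace and stop on an object; "newtons" is the grip in N (left out, the last holds). Time passes only in rows, so rows that do not move let the fingers close. It gives the time, the measured TCP pose, the force, the opening and the grip force at its end, in the units of the state.
- get_obs(): the state, without advancing time (a new reading comes with each control period).
- camera(name): name is "side" or "top" or "wrist"; returns a dict with "color" (420x560x3 uint8, red, green, blue), "fov_y" (degrees; the focal length in pixels is half the picture's height over the tangent of half this angle, whatever the lens; pixels are square), "cx", "cy" (the principal point, pixels), "rvec" (rotation vector, rad) and "tvec" (3), from world to camera coordinates, as OpenCV has them. Camera axes: x right, y down, z forward; pixel columns grow to the right and rows downward; lengths in m; the calibration is good to about 2 mm. A picture is of the moment at which its call begins. There is no depth.
- hand_in(): hands the job in; it is judged then, once.
The state is a dict: "clock": time; "joint_pos": joint angles; "joint_velocities": joint speeds; "tau": joint torques, N m; "position": TCP position; "ee_rot": TCP orientation; "ft_force": force on the tool from outside, world axes, zero at the start; "torque": the same for the moment, N m; "grip_width": opening from 0.0 (shut) to 1.0 (fully open); "grasp_force": force on a finger pad.
Only numpy, scipy, OpenCV 4.12 (cv2) and the standard library are available. Lean on these libraries where they do the work, as an engineer would, in place of code of your own. Each camera call takes 0.05 s, during which the arm holds its last target. There are 200 camera calls.

## Working session

There is one attempt and no reset: what is moved stays moved. The work goes in short steps, Python scripts to look and compute and a tool call to move; the robot and the scene stay as the last step left them, time stands still between calls to the robot, and variables do not carry over. Pictures are saved under pics/ and viewed, at most 10 in all, crops included, and the job is handed in when it is done.

Besides the shell and the picture viewer there is one more tool, called after "Emit:" as name([rows], argument=value, ...), one row to a line, values as JSON. apply_moves: Moves the arm, as the interface text tells. Its arguments: {"type":"object","properties":{"rows":{"type":"array","items":{"type":"object","properties":{"x":{"type":"number"},"y":{"type":"number"},"z":{"type":"number"},"ax":{"type":"number"},"ay":{"type":"number"},"az":{"type":"number"},"gripper":{"type":"number"}}}},"newtons":{"type":"number"}},"required":["rows"]}

```bash
mkdir -p pics; ls
cat > h.py <<'E'
from workcell import *
import numpy as np, cv2
def shot(n,f=None):
    c=camera(n); 
    if f: cv2.imwrite('pics/'+f,c['color'][:,:,::-1])
    return c
def K(c):
    f=c['color'].shape[0]/2/np.tan(np.radians(c['fov_y'])/2); return np.array([[f,0,c['cx']],[0,f,c['cy']],[0,0,1]])
def ray(c,u,v):
    R=cv2.Rodrigues(np.array(c['rvec'],float))[0]; t=np.array(c['tvec'],float)
    return -R.T@t, R.T@np.linalg.inv(K(c))@np.array([u,v,1.])
def onz(c,u,v,z):
    o,d=ray(c,u,v); return o+d*(z-o[2])/d[2]
def proj(c,P):
    return cv2.projectPoints(np.array(P,float).reshape(-1,3),np.array(c['rvec'],float),np.array(c['tvec'],float),K(c),None)[0].reshape(-1,2)
E
python3 - <<'E'
from h import *
o=get_obs(); print(o)
import pickle
d={n:shot(n) for n in('top','side','wrist')}
pickle.dump(d,open('c.pkl','wb'))
for n in d: 
    cv2.imwrite(f'pics/{n}0.png',d[n]['color'][:,:,::-1]); print(n,d[n]['fov_y'],ray(d[n],280,210))
E
```

```text
pics
{'clock': 0.0, 'joint_pos': array([ 1.20243235,  0.33287229, -0.06471859,  1.46099551,  0.02159532,
        1.34993678, -0.08851158]), 'joint_velocities': array([-0.00033535,  0.0017406 , -0.00151886, -0.00010812, -0.00066277,
       -0.00013177,  0.00112064]), 'tau': array([-3.23334698e-04, -6.25454092e+01,  4.89147229e-02, -3.91600013e+01,
        1.61978218e-02,  1.00559779e-02,  2.71405042e-05]), 'position': array([ 0.21167486, -0.5875917 ,  0.21038989]), 'ee_rot': array([ 9.85090479e-01,  1.72035386e-01, -1.61584720e-04, -7.40781445e-04]), 'ft_force': array([-0.74759339, -0.64535684,  0.25521377]), 'torque': array([-0.04453467, -0.0524395 ,  0.02850071]), 'grasp_force': 0.0, 'grip_width': 0.999061665852697}
top 43.5836207284581 (array([ 0.40103363, -0.17587003,  1.64771886]), array([ 0.08594545,  0.02073401, -0.99637299]))
side 54.90791525732304 (array([ 0.57338646, -1.3146505 ,  0.96247831]), array([-0.02508367,  0.80460497, -0.59351275]))
wrist 62.99130242394959 (array([ 0.28151401, -0.56282535,  0.37235497]), array([-0.27937385, -0.09779332, -0.9552277 ]))
```

View pics/top0.png

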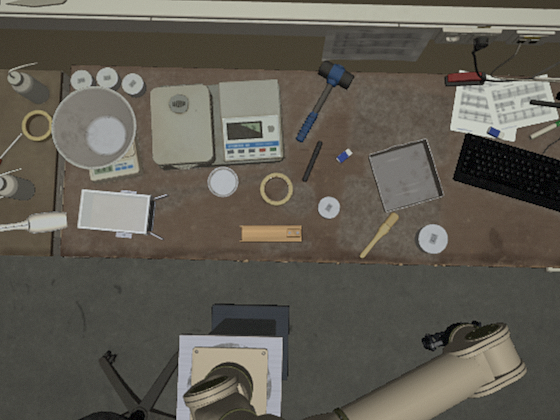

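View pics/side0.png

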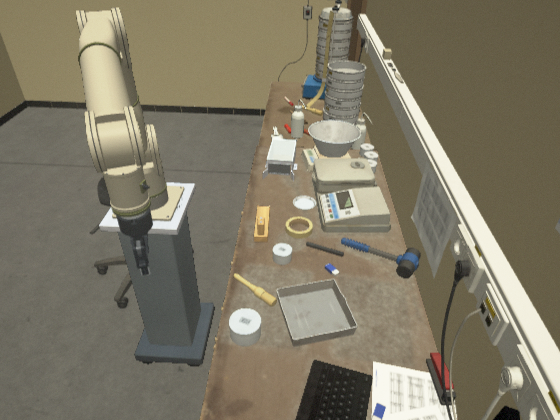

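The top view looks down with world -y to the right. The box is at (117,210) with its opening to the right. The pusher is at (270,233), the small tin at (329,207) and the larger look-alike at (432,238). The tape roll is at (276,189) and the dish at (223,181). The side view agrees. Next I'll zoom in on the box and the pusher.

Run:
```python
import pickle; from h import *
d=pickle.load(open('c.pkl','rb')); c=d['top']; im=c['color'][:,:,::-1]
cv2.imwrite('pics/z.png',cv2.resize(im[160:260,70:350],None,fx=2.85,fy=2.85,interpolation=cv2.INTER_CUBIC))
for n,(u,v,z) in dict(tin=(329,207,.044),big=(432,238,.05),tape=(276.5,189,.025),dish=(223,181,.008)).items(): print(n,onz(c,u,v,z).round(3))
hsv=cv2.cvtColor(c['color'],cv2.COLOR_RGB2HSV)
m=cv2.inRange(hsv,(8,90,110),(28,255,255)); m[:,:230]=0;m[:,310:]=0;m[:215]=0
cs=max(cv2.findContours(m,0,2)[0],key=cv2.contourArea); print(cv2.minAreaRect(cs),cv2.boundingRect(cs))
g=cv2.cvtColor(c['color'],cv2.COLOR_RGB2GRAY)
m=((g>140)&(hsv[:,:,1]<50)).astype(np.uint8); m[:,:310]=0;m[:,350:]=0;m[:190]=0;m[230:]=0
cs=max(cv2.findContours(m,0,2)[0],key=cv2.contourArea);e=cv2.minEnclosingCircle(cs);print(e, cv2.contourArea(cs), onz(c,*e[0],.044), onz(c,e[0][0]+e[1],e[0][1],.044))
```

```text
tin [ 0.552 -0.292  0.044]
big [ 0.465 -0.607  0.05 ]
tape [ 0.606 -0.13   0.025]
dish [0.63  0.04  0.008]
((270.0, 233.0), (61.99999237060547, 15.999998092651367), -0.0) (239, 225, 63, 17)
((328.5126647949219, 207.04429626464844), 10.920353889465332) 331.0 [ 0.55205447 -0.29099053  0.044     ] [ 0.55286401 -0.32448477  0.044     ]
```

View pics/z.png

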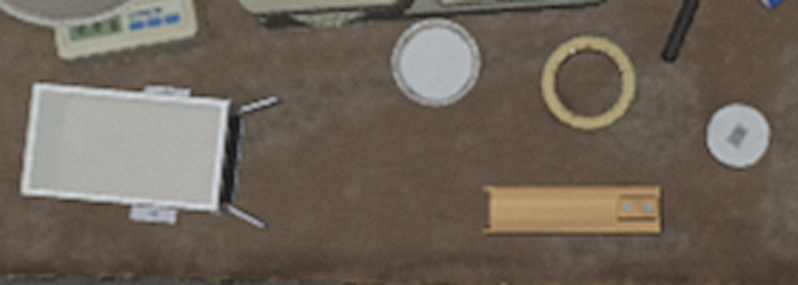

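The zoomed crop shows the box roof corners at (37,85), (22,192), (218,210) and (230,100). The guide ends are at (277,100) and (264,226). The pusher's ribbed nose is at crop x=485 pointing left, its rear is at 661, and the top of the grip spans x 617-656, y 195-218.

Run:
```python
import pickle; from h import *
d=pickle.load(open('c.pkl','rb')); c=d['top']
P=lambda u,v,z: onz(c,(u+.5)/2.85-.5+70,(v+.5)/2.85-.5+160,z)
A=[P(*p,.084) for p in((37,85),(22,192),(218,210),(230,100))]
bl,br,fr,fl=A   # image-up = +x world = box right? 
print('roof',np.round(A,3),[np.linalg.norm(A[i]-A[(i+1)%4]).round(3) for i in range(4)])
ax=((bl+br)-(fl+fr))[:2]; ax/=np.linalg.norm(ax); m=(fl+fr)/2
print('axis',ax,np.degrees(np.arctan2(ax[1],ax[0])),'front mid',m)
G=[P(277,100,.035),P(264,226,.035)]; gm=(G[0]+G[1])/2
print('guides',np.round(G,3),np.linalg.norm(G[0]-G[1]),'mouth from guides',gm[:2]+.038*ax)
n=np.array([-ax[1],ax[0]]);gn=(G[1]-G[0])[:2];print('guide normal ang',np.degrees(np.arctan2(gn[1],gn[0])))
back=(bl+br)/2; print('mouth from back',back[:2]-.205*ax)
print('pusher nose',P(490,209.5,.028),'rear',P(661,209.5,.028),'edges',P(570,186,.028),P(570,233,.028))
print('grip',P(636.5,206.5,.082),P(617,206,.082),P(656,206,.082),P(636,195,.082),P(636,218,.082))
```

```text
roof [[0.583 0.449 0.084]
 [0.47  0.458 0.084]
 [0.457 0.253 0.084]
 [0.572 0.245 0.084]] [np.float64(0.113), np.float64(0.206), np.float64(0.116), np.float64(0.203)]
axis [0.06064637 0.99815931] 86.52308513775829 front mid [0.5144454 0.2491445 0.084    ]
guides [[0.579 0.208 0.035]
 [0.442 0.216 0.035]] 0.1368191948799861 mouth from guides [0.51291314 0.24988777]
guide normal ang 176.57928473767353
mouth from back [0.51441615 0.24866307]
pusher nose [ 0.46616597 -0.02566563  0.028     ] rear [ 0.4705983  -0.21062016  0.028     ] edges [ 0.49369567 -0.11148161  0.028     ] [ 0.44284541 -0.11286163  0.028     ]
grip [ 0.47080383 -0.18376128  0.082     ] [ 0.47083806 -0.16335129  0.082     ] [ 0.47181614 -0.20414873  0.082     ] [ 0.48283284 -0.18295336  0.082     ] [ 0.45876434 -0.1835228   0.082     ]
```

```bash
cat >> h.py <<'E'
def to(x,y,z,yaw):
    from scipy.spatial.transform import Rotation as Ro
    o=get_obs(); R=Ro.from_quat(o['ee_rot']).as_matrix(); p=np.array(o['position'])
    psi=np.degrees(np.arctan2(R[1,0],R[0,0])); a=np.radians(yaw)
    Rt=np.array([[np.cos(a),np.sin(a),0],[np.sin(a),-np.cos(a),0],[0,0,-1]])
    dl=np.array([x,y,z])-p
    print('pos',p.round(4),'yaw',psi.round(2),'tilt',R[:,2].round(4),'turn az',(psi-yaw).round(2),'shift after turn mm',(Rt.T@dl*1e3).round(1),'shift now',(R.T@dl*1e3).round(1))
E
python3 - <<'E'
from h import *
import workcell; print([n for n in dir(workcell) if n[0]!='_'])
try: print(tcp_to_tips)
except Exception as e: print(e)
to(.552,-.291,.12,88)
E
```

```text
['MotionError', 'camera', 'get_obs', 'hand_in', 'tcp_to_tips']
0.011
pos [ 0.2117 -0.5877  0.2106] yaw 19.81 tilt [-4.e-04  1.e-03 -1.e+00] turn az -68.19 shift after turn mm [308.4 329.7  90.6] shift now [ 420.7 -163.7   90.8]
```

Emit:
apply_moves([
  {"az": -7},
  {"az": -7},
  {"az": -7},
  {"az": -7},
  {"az": -7},
])

```text
invalid input at $.rows[0]: expected keys x, y, z, ax, ay, az, gripper
```

Emit:
apply_moves([
  {"az": -7},
  {"az": -7},
  {"az": -7},
  {"az": -7},
  {"az": -5},
])

```text
invalid input at $.rows[0]: expected keys x, y, z, ax, ay, az, gripper
```

Emit:
apply_moves([
  {"x": 0,"y": 0,"z": 0,"ax": 0,"ay": 0,"az": -7,"gripper": 0},
  {"x": 0,"y": 0,"z": 0,"ax": 0,"ay": 0,"az": -7,"gripper": 0},
  {"x": 0,"y": 0,"z": 0,"ax": 0,"ay": 0,"az": -7,"gripper": 0},
  {"x": 0,"y": 0,"z": 0,"ax": 0,"ay": 0,"az": -7,"gripper": 0},
  {"x": 0,"y": 0,"z": 0,"ax": 0,"ay": 0,"az": -7,"gripper": 0},
])

```text
clock: 0.57
position: [0.2118, -0.5878, 0.2109]
ee_rot: [0.886, 0.463, 0.0, -0.0]
ft_force: [-0.2, -0.6, 0.1]
grip_width: 1.0
grasp_force: 0.0
```

Emit:
apply_moves([
  {"x": 0,"y": 0,"z": 0,"ax": 0,"ay": 0,"az": -7,"gripper": 0},
  {"x": 0,"y": 0,"z": 0,"ax": 0,"ay": 0,"az": -7,"gripper": 0},
  {"x": 0,"y": 0,"z": 0,"ax": 0,"ay": 0,"az": -7,"gripper": 0},
  {"x": 0,"y": 0,"z": 0,"ax": 0,"ay": 0,"az": -7,"gripper": 0},
  {"x": 0,"y": 0,"z": 0,"ax": 0,"ay": 0,"az": -5,"gripper": 0},
])

```text
clock: 0.98
position: [0.2118, -0.5878, 0.2109]
ee_rot: [0.718, 0.696, 0.0, -0.0]
ft_force: [-0.0, -0.1, 0.3]
grip_width: 1.001
grasp_force: 0.0
```

Emit:
apply_moves([
  {"x": 26,"y": 27,"z": 0,"ax": 0,"ay": 0,"az": 0,"gripper": 0},
  {"x": 26,"y": 27,"z": 0,"ax": 0,"ay": 0,"az": 0,"gripper": 0},
  {"x": 26,"y": 27,"z": 0,"ax": 0,"ay": 0,"az": 0,"gripper": 0},
  {"x": 26,"y": 27,"z": 0,"ax": 0,"ay": 0,"az": 0,"gripper": 0},
  {"x": 26,"y": 27,"z": 0,"ax": 0,"ay": 0,"az": 0,"gripper": 0},
])

```text
clock: 1.4
position: [0.3527, -0.4618, 0.2111]
ee_rot: [0.721, 0.693, -0.0, -0.0]
ft_force: [-0.1, -1.1, 0.3]
grip_width: 1.003
grasp_force: 0.0
```

Emit:
apply_moves([
  {"x": 26,"y": 27,"z": 0,"ax": 0,"ay": 0,"az": 0,"gripper": 0},
  {"x": 26,"y": 27,"z": 0,"ax": 0,"ay": 0,"az": 0,"gripper": 0},
  {"x": 26,"y": 27,"z": 0,"ax": 0,"ay": 0,"az": 0,"gripper": 0},
  {"x": 26,"y": 27,"z": 0,"ax": 0,"ay": 0,"az": 0,"gripper": 0},
  {"x": 0,"y": 0,"z": 0,"ax": 0,"ay": 0,"az": 0,"gripper": 0},
])

```text
clock: 1.82
position: [0.4696, -0.3558, 0.2112]
ee_rot: [0.717, 0.697, 0.002, -0.0]
ft_force: [0.4, -0.2, 0.5]
grip_width: 0.999
grasp_force: 0.0
```

Run:
```python
from h import *
to(.552,-.291,.12,88)
c=shot('wrist','w1.png'); print(proj(c,[[.552,-.291,.044],[.552+.0335,-.291,.044],[.552,-.291+.0335,.044]]))
print(get_obs()['clock'])
```

```text
pos [ 0.4696 -0.3558  0.2112] yaw 88.42 tilt [ 0.0027  0.0032 -1.    ] turn az 0.42 shift after turn mm [67.7 80.  91.2] shift now [66.8 80.3 91.7]
[[365.84681255 112.26360204]
 [402.05623614 111.21050909]
 [367.44656135  73.62070709]]
1.8667
```

View pics/w1.png

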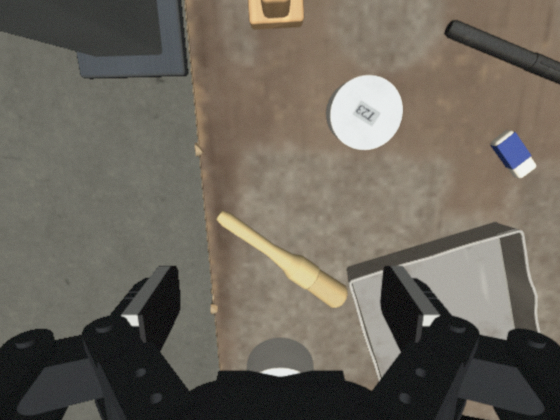

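The wrist view shows the tin lid at (366,112), right where it was predicted at (365.8,112.3), and the space around it is clear. I'll move over it, go down and grip.

Emit:
apply_moves([
  {"x": 23,"y": 27,"z": 0,"ax": 0,"ay": 0,"az": 0,"gripper": 0},
  {"x": 23,"y": 27,"z": 0,"ax": 0,"ay": 0,"az": 0,"gripper": 0},
  {"x": 22,"y": 26,"z": 0,"ax": 0,"ay": 0,"az": 0,"gripper": 0},
  {"x": 0,"y": 0,"z": 35,"ax": 0,"ay": 0,"az": 0,"gripper": 0},
  {"x": 0,"y": 0,"z": 35,"ax": 0,"ay": 0,"az": 0,"gripper": 0},
])

```text
clock: 2.28
position: [0.5487, -0.2974, 0.142]
ee_rot: [0.719, 0.695, 0.001, 0.002]
ft_force: [0.2, -1.5, -0.6]
grip_width: 0.999
grasp_force: 0.0
```

Emit:
apply_moves([
  {"x": 0,"y": 0,"z": 30,"ax": 0,"ay": 0,"az": 0,"gripper": 0},
  {"x": 0,"y": 0,"z": 15,"ax": 0,"ay": 0,"az": 0,"gripper": 0},
  {"x": 0,"y": 0,"z": 0,"ax": 0,"ay": 0,"az": 0,"gripper": 0},
  {"x": 0,"y": 0,"z": 0,"ax": 0,"ay": 0,"az": 0,"gripper": 0},
])

```text
clock: 2.62
position: [0.5454, -0.2992, 0.0959]
ee_rot: [0.721, 0.693, -0.0, -0.001]
ft_force: [-0.2, 0.5, 0.3]
grip_width: 0.999
grasp_force: 0.0
```

Run:
```python
from h import *
to(.552,-.291,.018,88)
```

```text
pos [ 0.5454 -0.2992  0.0959] yaw 87.76 tilt [-1.4e-03  5.0e-04 -1.0e+00] turn az -0.24 shift after turn mm [ 8.4  6.3 77.9] shift now [ 8.4  6.4 77.9]
```

Emit:
apply_moves([
  {"x": 8,"y": 6,"z": 0,"ax": 0,"ay": 0,"az": 0,"gripper": 0},
  {"x": 0,"y": 0,"z": 26,"ax": 0,"ay": 0,"az": 0,"gripper": 0},
  {"x": 0,"y": 0,"z": 26,"ax": 0,"ay": 0,"az": 0,"gripper": 0},
  {"x": 0,"y": 0,"z": 25,"ax": 0,"ay": 0,"az": 0,"gripper": 0},
  {"x": 0,"y": 0,"z": 0,"ax": 0,"ay": 0,"az": 0,"gripper": 0},
])

```text
clock: 3.03
position: [0.551, -0.2895, 0.0163]
ee_rot: [0.72, 0.694, -0.001, -0.002]
ft_force: [-1.1, 0.6, -0.2]
grip_width: 1.003
grasp_force: 0.0
```

Emit:
apply_moves([
  {"x": 0,"y": 0,"z": 0,"ax": 0,"ay": 0,"az": 0,"gripper": 0.4},
  {"x": 0,"y": 0,"z": 0,"ax": 0,"ay": 0,"az": 0,"gripper": 0.4},
  {"x": 0,"y": 0,"z": 0,"ax": 0,"ay": 0,"az": 0,"gripper": 0.4},
  {"x": 0,"y": 0,"z": 0,"ax": 0,"ay": 0,"az": 0,"gripper": 0.4},
  {"x": 0,"y": 0,"z": 0,"ax": 0,"ay": 0,"az": 0,"gripper": 0.4},
], newtons=30)

```text
clock: 3.45
position: [0.5539, -0.2913, 0.0216]
ee_rot: [0.721, 0.693, 0.001, 0.002]
ft_force: [-0.4, 0.8, 6.8]
grip_width: 0.604
grasp_force: 3.6
```

Run:
```python
from h import *
to(.508,.159,.06,86.5); o=get_obs(); print(o['grip_width'],o['grasp_force'],o['ft_force'])
```

```text
pos [ 0.5539 -0.2913  0.0216] yaw 87.81 tilt [ 0.0031 -0.0017 -1.    ] turn az 1.31 shift after turn mm [446.7 -73.3 -38.4] shift now [448.2 -63.  -39.3]
0.6036430919054021 3.6016989033669233 [-0.39821314  0.79162264  6.83526091]
```

Run:
```python
from h import *
c=shot('wrist','w2.png'); t=shot('side'); print(proj(t,[.552,-.291,.04]))
p=proj(t,[.552,-.291,.04])[0].astype(int); im=t['color'][p[1]-60:p[1]+60,p[0]-80:p[0]+80,::-1]
w=c['color'][:,:,::-1]
cv2.imwrite('pics/m2.png',np.hstack([cv2.resize(w,(400,300)),cv2.resize(im,(400,300))]))
```

```text
[[281.98260964 249.79644943]]
```

View pics/m2.png

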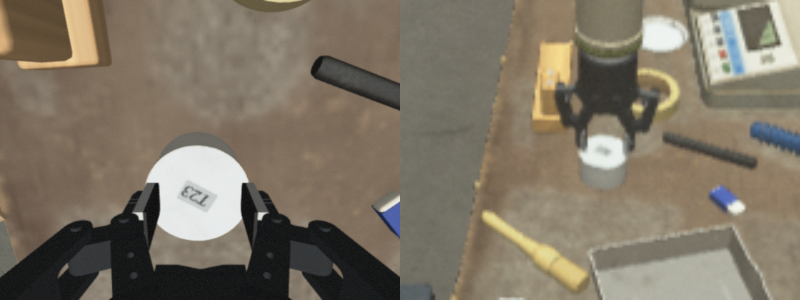

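The grip reads narrow (0.60). The wrist view shows the lid at about (277,270) full-frame between the pads, and the side crop shows the tin upright. I'll compute where the lid is relative to the pads.

Run:
```python
from h import *
o=get_obs(); c=shot('wrist'); t=shot('side')
for cc,r in((c,(180,360,190,360)),(t,(225,275,260,310))):
    g=cv2.cvtColor(cc['color'],cv2.COLOR_RGB2HSV); m=((g[:,:,2]>200)&(g[:,:,1]<40)).astype(np.uint8); k=np.zeros_like(m);k[r[0]:r[1],r[2]:r[3]]=m[r[0]:r[1],r[2]:r[3]]
    cs=max(cv2.findContours(k,0,2)[0],key=cv2.contourArea); e=cv2.minEnclosingCircle(cs); x,y,w,h=cv2.boundingRect(cs); print(e,(x,y,w,h))
    for z in(.044,.05): print(z,onz(cc,*e[0],z).round(4),onz(cc,x+w/2,y,z).round(4),onz(cc,x+w/2,y+h,z).round(4),np.linalg.norm(onz(cc,x,y+h/2,z)-onz(cc,x+w,y+h/2,z)).round(4))
print(o['position'])
p=o['position']
print(proj(c,[p+[0,0,.008],p+[-.0335,0,.008],p+[.0335,0,.008]]))
```

```text
((276.0, 267.77777099609375), 72.52169799804688) (205, 204, 143, 133)
0.044 [ 0.5528 -0.288   0.044 ] [ 0.5543 -0.2582  0.044 ] [ 0.5515 -0.3246  0.044 ] 0.0643
0.05 [ 0.553  -0.2849  0.05  ] [ 0.5544 -0.2565  0.05  ] [ 0.5517 -0.32    0.05  ] 0.0616
((281.7388000488281, 249.97015380859375), 8.799386978149414) (273, 243, 18, 13)
0.044 [ 0.5513 -0.2964  0.044 ] [ 0.5506 -0.2606  0.044 ] [ 0.5535 -0.3261  0.044 ] 0.061
0.05 [ 0.5515 -0.303   0.05  ] [ 0.5508 -0.2675  0.05  ] [ 0.5536 -0.3325  0.05  ] 0.0606
[ 0.55389514 -0.29138489  0.02164925]
[[278.80465157 260.61299655]
 [210.82680681 263.10088321]
 [347.01107167 258.11674437]]
```

Emit:
apply_moves([
  {"x": 0,"y": 0,"z": -3,"ax": 0,"ay": 0,"az": 0,"gripper": 0.7},
  {"x": 0,"y": 0,"z": 0,"ax": 0,"ay": 0,"az": 0,"gripper": 1},
  {"x": 0,"y": 0,"z": 0,"ax": 0,"ay": 0,"az": 0,"gripper": 1},
  {"x": 0,"y": 0,"z": 0,"ax": 0,"ay": 0,"az": 0,"gripper": 1},
  {"x": 0,"y": 0,"z": 0,"ax": 0,"ay": 0,"az": 0,"gripper": 1},
], newtons=30)

```text
clock: 4.07
position: [0.554, -0.2918, 0.0249]
ee_rot: [0.721, 0.693, 0.0, 0.002]
ft_force: [-1.8, 0.1, 12.7]
grip_width: 0.0
grasp_force: 6.0
```

Run:
```python
from h import *
c=shot('wrist'); t=shot('side'); q=shot('top')
im=t['color'][190:310,200:360,::-1]
cv2.imwrite('pics/m3.png',np.hstack([cv2.resize(c['color'][:,:,::-1],(400,300)),cv2.resize(im,(400,300),interpolation=cv2.INTER_CUBIC)]))
```

```text
(no output)
```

View pics/m3.png

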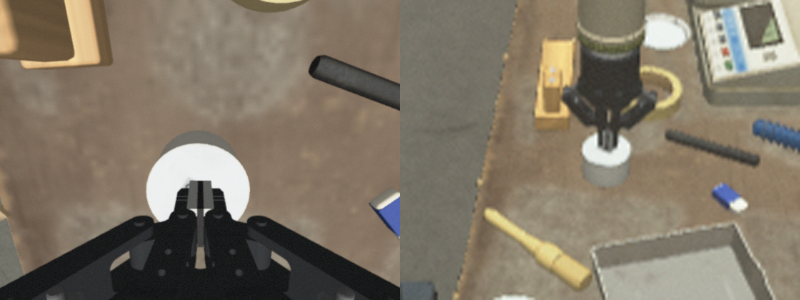

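The fingers have shut on top of the lid, so the tips sit higher than the stated TCP offset implies. I'll lift and measure where the tips really are.

Emit:
apply_moves([
  {"x": 0,"y": 0,"z": -20,"ax": 0,"ay": 0,"az": 0,"gripper": 1},
  {"x": 0,"y": 0,"z": -20,"ax": 0,"ay": 0,"az": 0,"gripper": 1},
  {"x": 0,"y": 0,"z": 0,"ax": 0,"ay": 0,"az": 0,"gripper": 1},
])

```text
clock: 4.47
position: [0.5549, -0.2918, 0.0669]
ee_rot: [0.721, 0.693, 0.001, 0.003]
ft_force: [0.2, 0.1, 0.9]
grip_width: 0.001
grasp_force: 0.0
```

Run:
```python
from h import *
o=get_obs(); p=o['position']; print(p,o['ft_force'],o['grip_width'])
c=shot('wrist'); t=shot('side')
a=c['color'][180:380,180:380,::-1].copy(); 
P=[p+[0,0,d] for d in(-.011,.009,.019,.029)]
pc=proj(c,P);pt=proj(t,P);print(pc.round(1),pt.round(1))
b=t['color'][200:280,240:320,::-1].copy()
a=cv2.resize(a,(400,400));b=cv2.resize(b,(400,400),interpolation=cv2.INTER_CUBIC)
for i,(u,v) in enumerate(zip(pc,pt)):
    col=[(0,0,255),(0,255,0),(255,0,0),(0,255,255)][i]
    cv2.circle(a,tuple(((u-180)*2).astype(int)),3,col,-1);cv2.circle(b,tuple(((v-[240,200])*5).astype(int)),4,col,-1)
cv2.imwrite('pics/m4.png',np.hstack([a,b]))
```

```text
[ 0.55490065 -0.29175811  0.0668802 ] [0.16943576 0.08775859 0.9032587 ] 0.0007530380392406844
[[278.8 245.4]
 [278.9 261.6]
 [278.9 271.2]
 [279.  282. ]] [[283.  246.5]
 [283.1 242. ]
 [283.2 239.7]
 [283.3 237.4]]
```

View pics/m4.png

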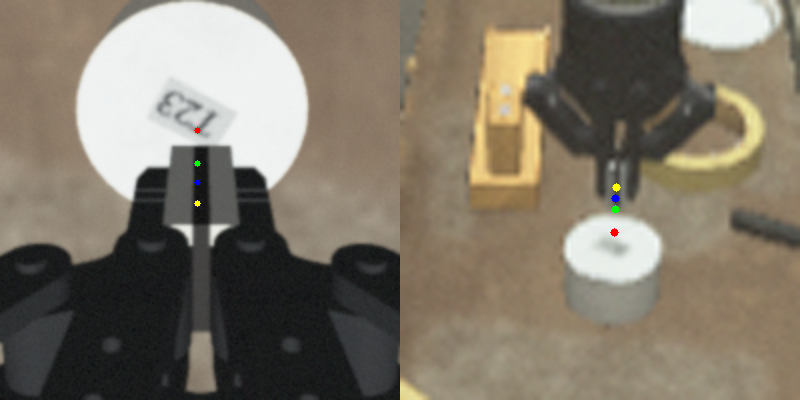

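The shut tips really sit about 19 mm above the reported TCP: the side view puts them between the +9 and +19 mm marks, and the contact on the lid agrees. The tin hasn't moved. I'll open the gripper and go about 30 mm lower than before.

Emit:
apply_moves([
  {"x": 0,"y": 0,"z": 0,"ax": 0,"ay": 0,"az": 0,"gripper": 0},
  {"x": 0,"y": -1,"z": 0,"ax": 0,"ay": 0,"az": 0,"gripper": 0},
  {"x": 0,"y": 0,"z": 0,"ax": 0,"ay": 0,"az": 0,"gripper": 0},
  {"x": 0,"y": 0,"z": 0,"ax": 0,"ay": 0,"az": 0,"gripper": 0},
  {"x": 0,"y": 0,"z": 0,"ax": 0,"ay": 0,"az": 0,"gripper": 0},
])

```text
clock: 4.98
position: [0.5512, -0.2907, 0.0618]
ee_rot: [0.72, 0.693, -0.0, -0.0]
ft_force: [0.2, -0.4, -0.4]
grip_width: 0.708
grasp_force: 0.0
```

Emit:
apply_moves([
  {"x": 0,"y": 0,"z": 25,"ax": 0,"ay": 0,"az": 0,"gripper": 0},
  {"x": 0,"y": 0,"z": 24,"ax": 0,"ay": 0,"az": 0,"gripper": 0},
  {"x": 0,"y": 0,"z": 15,"ax": 0,"ay": 0,"az": 0,"gripper": 0},
  {"x": 0,"y": 0,"z": 10,"ax": 0,"ay": 0,"az": 0,"gripper": 0},
  {"x": 0,"y": 0,"z": 0,"ax": 0,"ay": 0,"az": 0,"gripper": 0},
])

```text
clock: 5.4
position: [0.5501, -0.2901, -0.0141]
ee_rot: [0.72, 0.694, -0.001, -0.002]
ft_force: [-0.5, -0.3, 0.6]
grip_width: 1.003
grasp_force: 0.0
```

Emit:
apply_moves([
  {"x": -1,"y": 3,"z": 5,"ax": 0,"ay": 0,"az": 0,"gripper": 0},
  {"x": 0,"y": 0,"z": 0,"ax": 0,"ay": 0,"az": 0,"gripper": 0.5},
  {"x": 0,"y": 0,"z": 0,"ax": 0,"ay": 0,"az": 0,"gripper": 1},
  {"x": 0,"y": 0,"z": 0,"ax": 0,"ay": 0,"az": 0,"gripper": 1},
  {"x": 0,"y": 0,"z": 0,"ax": 0,"ay": 0,"az": 0,"gripper": 1},
], newtons=30)

```text
clock: 5.82
position: [0.5551, -0.2922, -0.0156]
ee_rot: [0.72, 0.693, 0.0, 0.001]
ft_force: [-0.6, 0.3, 4.0]
grip_width: 0.745
grasp_force: 33.5
```

Run:
```python
from h import *
to(.508,.159,.02,86.5); o=get_obs(); print(o['grip_width'],o['grasp_force'],o['ft_force'])
```

```text
pos [ 0.5551 -0.2922 -0.0156] yaw 87.81 tilt [ 1.5e-03 -9.0e-04 -1.0e+00] turn az 1.31 shift after turn mm [447.5 -74.6 -35.6] shift now [449.  -64.3 -36.1]
0.744545193456061 33.452473770557845 [-0.60302851  0.30954554  4.02841639]
```

The tin is gripped at 33 N. I'll lift it well clear of the pusher grip and carry it to the spot in front of the flap.

Emit:
apply_moves([
  {"x": 0,"y": 0,"z": -20,"ax": 0,"ay": 0,"az": 1.3,"gripper": 1},
  {"x": 0,"y": 0,"z": -30,"ax": 0,"ay": 0,"az": 0,"gripper": 1},
  {"x": 0,"y": 0,"z": -30,"ax": 0,"ay": 0,"az": 0,"gripper": 1},
  {"x": 0,"y": 0,"z": -30,"ax": 0,"ay": 0,"az": 0,"gripper": 1},
  {"x": 0,"y": 0,"z": 0,"ax": 0,"ay": 0,"az": 0,"gripper": 1},
])

```text
clock: 6.23
position: [0.5577, -0.2931, 0.1002]
ee_rot: [0.728, 0.685, 0.002, 0.005]
ft_force: [0.5, -0.1, -0.1]
grip_width: 0.739
grasp_force: 33.6
```

Emit:
apply_moves([
  {"x": 30,"y": -5,"z": 0,"ax": 0,"ay": 0,"az": 0,"gripper": 1},
  {"x": 30,"y": -5,"z": 0,"ax": 0,"ay": 0,"az": 0,"gripper": 1},
  {"x": 30,"y": -5,"z": 0,"ax": 0,"ay": 0,"az": 0,"gripper": 1},
  {"x": 30,"y": -5,"z": 0,"ax": 0,"ay": 0,"az": 0,"gripper": 1},
  {"x": 30,"y": -5,"z": 0,"ax": 0,"ay": 0,"az": 0,"gripper": 1},
])

```text
clock: 6.65
position: [0.5383, -0.1393, 0.0934]
ee_rot: [0.728, 0.685, 0.0, 0.0]
ft_force: [1.2, -0.1, -1.0]
grip_width: 0.744
grasp_force: 33.6
```

Emit:
apply_moves([
  {"x": 30,"y": -5,"z": 0,"ax": 0,"ay": 0,"az": 0,"gripper": 1},
  {"x": 30,"y": -5,"z": 0,"ax": 0,"ay": 0,"az": 0,"gripper": 1},
  {"x": 30,"y": -5,"z": 0,"ax": 0,"ay": 0,"az": 0,"gripper": 1},
  {"x": 30,"y": -5,"z": 0,"ax": 0,"ay": 0,"az": 0,"gripper": 1},
  {"x": 30,"y": -5,"z": 0,"ax": 0,"ay": 0,"az": 0,"gripper": 1},
])

```text
clock: 7.07
position: [0.5225, 0.0119, 0.0935]
ee_rot: [0.728, 0.685, 0.0, 0.0]
ft_force: [0.8, -0.4, 0.0]
grip_width: 0.741
grasp_force: 33.6
```

Emit:
apply_moves([
  {"x": 30,"y": -5,"z": 0,"ax": 0,"ay": 0,"az": 0,"gripper": 1},
  {"x": 30,"y": -5,"z": 0,"ax": 0,"ay": 0,"az": 0,"gripper": 1},
  {"x": 30,"y": -5,"z": 0,"ax": 0,"ay": 0,"az": 0,"gripper": 1},
  {"x": 0,"y": 0,"z": 0,"ax": 0,"ay": 0,"az": 0,"gripper": 1},
  {"x": 0,"y": 0,"z": 0,"ax": 0,"ay": 0,"az": 0,"gripper": 1},
])

```text
clock: 7.48
position: [0.513, 0.1034, 0.0935]
ee_rot: [0.727, 0.687, 0.0, 0.0]
ft_force: [0.5, -0.4, -1.4]
grip_width: 0.738
grasp_force: 33.6
```

Run:
```python
from h import *
to(.508,.159,-.0145,86.5); o=get_obs(); print(o['grip_width'],o['grasp_force'],o['ft_force'])
```

```text
pos [0.513  0.1034 0.0935] yaw 86.74 tilt [ 7.e-04  4.e-04 -1.e+00] turn az 0.24 shift after turn mm [ 55.2  -8.4 108. ] shift now [ 55.2  -8.2 108. ]
0.7383506862933547 33.589946771498944 [ 0.49798698 -0.41243227 -1.35759869]
```

Emit:
apply_moves([
  {"x": 28,"y": -4,"z": 0,"ax": 0,"ay": 0,"az": 0.2,"gripper": 1},
  {"x": 27,"y": -4,"z": 0,"ax": 0,"ay": 0,"az": 0,"gripper": 1},
  {"x": 0,"y": 0,"z": 35,"ax": 0,"ay": 0,"az": 0,"gripper": 1},
  {"x": 0,"y": 0,"z": 35,"ax": 0,"ay": 0,"az": 0,"gripper": 1},
  {"x": 0,"y": 0,"z": 22,"ax": 0,"ay": 0,"az": 0,"gripper": 1},
])

```text
clock: 7.9
position: [0.5079, 0.1552, -0.0015]
ee_rot: [0.73, 0.684, -0.001, -0.0]
ft_force: [-0.3, -0.9, -0.5]
grip_width: 0.742
grasp_force: 33.6
```

Emit:
apply_moves([
  {"x": 0,"y": 0,"z": 0,"ax": 0,"ay": 0,"az": 0,"gripper": 1},
  {"x": 0,"y": 0,"z": 0,"ax": 0,"ay": 0,"az": 0,"gripper": 1},
  {"x": 0,"y": 0,"z": 0,"ax": 0,"ay": 0,"az": 0,"gripper": 1},
])

```text
clock: 8.15
position: [0.5099, 0.1565, 0.0027]
ee_rot: [0.73, 0.684, 0.001, 0.001]
ft_force: [-0.7, 0.3, -0.2]
grip_width: 0.744
grasp_force: 33.6
```

Run:
```python
from h import *
to(.508,.159,-.0145,86.5); o=get_obs(); print(o['grip_width'],o['grasp_force'],o['ft_force'])
```

```text
pos [0.5099 0.1565 0.0027] yaw 86.26 tilt [ 1.8e-03  3.0e-04 -1.0e+00] turn az -0.24 shift after turn mm [ 2.4 -2.  17.2] shift now [ 2.4 -2.1 17.2]
0.7442585154082322 33.58856424614714 [-0.6599665   0.28796238 -0.20640074]
```

Emit:
apply_moves([
  {"x": 0,"y": -2,"z": 8,"ax": 0,"ay": 0,"az": 0,"gripper": 1},
  {"x": 0,"y": 0,"z": 6,"ax": 0,"ay": 0,"az": 0,"gripper": 1},
  {"x": 0,"y": 0,"z": 3,"ax": 0,"ay": 0,"az": 0,"gripper": 1},
  {"x": 0,"y": 0,"z": 0,"ax": 0,"ay": 0,"az": 0,"gripper": 1},
])

```text
clock: 8.48
position: [0.5069, 0.1568, -0.0156]
ee_rot: [0.73, 0.684, 0.0, 0.0]
ft_force: [-0.4, 0.1, -1.6]
grip_width: 0.746
grasp_force: 33.7
```

Emit:
apply_moves([
  {"x": 0,"y": 0,"z": 1.5,"ax": 0,"ay": 0,"az": 0,"gripper": 1},
  {"x": 0,"y": 0,"z": 1,"ax": 0,"ay": 0,"az": 0,"gripper": 1},
  {"x": 0,"y": 0,"z": 0,"ax": 0,"ay": 0,"az": 0,"gripper": 1},
])

```text
clock: 8.73
position: [0.507, 0.1568, -0.0159]
ee_rot: [0.729, 0.684, -0.0, 0.001]
ft_force: [-14.1, -6.1, 34.3]
grip_width: 0.74
grasp_force: 37.5
```

Contact with the bench reads 34 N, so I'll back off 2 mm and release.

Emit:
apply_moves([
  {"x": 0,"y": 0,"z": -2,"ax": 0,"ay": 0,"az": 0,"gripper": 1},
  {"x": 0,"y": 0,"z": 0,"ax": 0,"ay": 0,"az": 0,"gripper": 0.1},
  {"x": 0,"y": 0,"z": 0,"ax": 0,"ay": 0,"az": 0,"gripper": 0},
  {"x": 0,"y": 0,"z": 0,"ax": 0,"ay": 0,"az": 0,"gripper": 0},
  {"x": 0,"y": 0,"z": 0,"ax": 0,"ay": 0,"az": 0,"gripper": 0},
])

```text
clock: 9.15
position: [0.5066, 0.1568, -0.0166]
ee_rot: [0.729, 0.684, -0.0, -0.0]
ft_force: [0.2, 0.1, -0.9]
grip_width: 0.999
grasp_force: 0.0
```

Emit:
apply_moves([
  {"x": 0,"y": 0,"z": -20,"ax": 0,"ay": 0,"az": 0,"gripper": 0},
  {"x": 0,"y": 0,"z": -30,"ax": 0,"ay": 0,"az": 0,"gripper": 0},
  {"x": 0,"y": 0,"z": -35,"ax": 0,"ay": 0,"az": 0,"gripper": 0},
  {"x": 0,"y": 0,"z": -35,"ax": 0,"ay": 0,"az": 0,"gripper": 0},
  {"x": 0,"y": 0,"z": -35,"ax": 0,"ay": 0,"az": 0,"gripper": 0},
])

```text
clock: 9.57
position: [0.5063, 0.1569, 0.14]
ee_rot: [0.729, 0.684, -0.0, -0.0]
ft_force: [-0.1, 0.5, -0.2]
grip_width: 1.0
grasp_force: 0.0
```

Emit:
apply_moves([
  {"x": -33,"y": 0,"z": 0,"ax": 0,"ay": 0,"az": 0,"gripper": 0},
  {"x": -33,"y": -2,"z": 0,"ax": 0,"ay": 0,"az": 0,"gripper": 0},
  {"x": -33,"y": -2,"z": 0,"ax": 0,"ay": 0,"az": 0,"gripper": 0},
  {"x": -33,"y": -2,"z": 0,"ax": 0,"ay": 0,"az": 0,"gripper": 0},
  {"x": -33,"y": -2,"z": 0,"ax": 0,"ay": 0,"az": 0,"gripper": 0},
])

```text
clock: 9.98
position: [0.4877, -0.0088, 0.1387]
ee_rot: [0.729, 0.684, 0.0, 0.0]
ft_force: [0.2, -0.4, 0.2]
grip_width: 0.997
grasp_force: 0.0
```

Emit:
apply_moves([
  {"x": -33,"y": -2,"z": 0,"ax": 0,"ay": 0,"az": -2,"gripper": 0},
  {"x": -33,"y": 0,"z": 0,"ax": 0,"ay": 0,"az": -2,"gripper": 0},
  {"x": -33,"y": 0,"z": 0,"ax": 0,"ay": 0,"az": 0,"gripper": 0},
  {"x": 0,"y": 0,"z": 0,"ax": 0,"ay": 0,"az": 0,"gripper": 0},
  {"x": 0,"y": 0,"z": 0,"ax": 0,"ay": 0,"az": 0,"gripper": 0},
])

```text
clock: 10.4
position: [0.4829, -0.1079, 0.1384]
ee_rot: [0.707, 0.708, -0.0, -0.0]
ft_force: [0.7, 1.3, -0.6]
grip_width: 0.999
grasp_force: 0.0
```

Run:
```python
from h import *
to(.471,-.184,.10,91)
w=shot('wrist'); q=shot('top')
im=q['color'][160:260,70:350,::-1]; im=cv2.resize(im,(798,285),interpolation=cv2.INTER_CUBIC)
ww=cv2.resize(w['color'][:,:,::-1],(400,300)); pad=np.zeros((300,798,3),np.uint8); pad[:,:400]=ww
cv2.imwrite('pics/m5.png',np.vstack([im,pad]))
P=[[.471-.012,-.185+.022,.082],[.471+.012,-.185+.022,.082],[.471+.012,-.185-.022,.082],[.471-.012,-.185-.022,.082]]
print((proj(w,P)/1.4).round(0))
```

```text
pos [ 0.4829 -0.1079  0.1384] yaw 90.08 tilt [-4.e-04  0.e+00 -1.e+00] turn az -0.92 shift after turn mm [-75.9 -13.2  38.4] shift now [-76.1 -12.   38.4]
[[176. 208.]
 [200. 208.]
 [200. 245.]
 [177. 245.]]
```

View pics/m5.png

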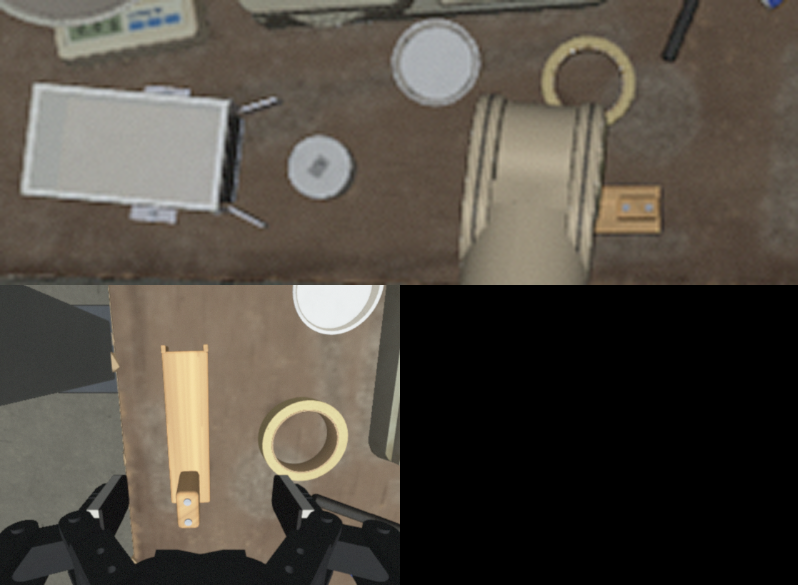

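The tin stands at (320,167) in the top crop, in front of the flap and between the guides. In the wrist view the grip top is at (177-199, 206-242), as predicted. Now I'll go to the pusher grip.

Emit:
apply_moves([
  {"x": -27,"y": -5,"z": 0,"ax": 0,"ay": 0,"az": -1.3,"gripper": 0},
  {"x": -27,"y": -5,"z": 0,"ax": 0,"ay": 0,"az": 0,"gripper": 0},
  {"x": -25,"y": -4,"z": 0,"ax": 0,"ay": 0,"az": 0,"gripper": 0},
  {"x": 0,"y": 0,"z": 0,"ax": 0,"ay": 0,"az": 0,"gripper": 0},
  {"x": 0,"y": 0,"z": 25,"ax": 0,"ay": 0,"az": 0,"gripper": 0},
])

```text
clock: 10.92
position: [0.4736, -0.1863, 0.1172]
ee_rot: [0.697, 0.717, 0.001, 0.003]
ft_force: [1.1, 0.5, 1.0]
grip_width: 1.001
grasp_force: 0.0
```

Emit:
apply_moves([
  {"x": 0,"y": 0,"z": 0,"ax": 0,"ay": 0,"az": 0,"gripper": 0},
  {"x": 0,"y": 0,"z": 0,"ax": 0,"ay": 0,"az": 0,"gripper": 0},
])

```text
clock: 11.08
position: [0.4703, -0.1835, 0.113]
ee_rot: [0.696, 0.718, -0.0, -0.001]
ft_force: [-0.6, 0.7, -0.3]
grip_width: 0.998
grasp_force: 0.0
```

Run:
```python
from h import *
to(.471,-.184,.014,91.3)
q=shot('top')
P=lambda u,v,z: onz(q,(u+.5)/2.85-.5+70,(v+.5)/2.85-.5+160,z)
t=P(320,167,.044)[:2]; m=np.array([.5137,.249]); a=np.radians(86.5); ax=np.array([np.cos(a),np.sin(a)])
print(t,'box coords',(t-m)@ax,(t-m)@[-ax[1],ax[0]])
```

```text
pos [ 0.4703 -0.1835  0.113 ] yaw 91.74 tilt [-0.0023  0.0014 -1.    ] turn az 0.44 shift after turn mm [-0.5  0.7 99. ] shift now [-0.6  0.9 99. ]
[0.50674758 0.15657472] box coords -0.09267731922489865 0.0012970214169020925
```

Emit:
apply_moves([
  {"x": 0,"y": 0,"z": 35,"ax": 0,"ay": 0,"az": 0.3,"gripper": 0},
  {"x": 0,"y": 0,"z": 33,"ax": 0,"ay": 0,"az": 0,"gripper": 0},
  {"x": 0,"y": 0,"z": 20,"ax": 0,"ay": 0,"az": 0,"gripper": 0},
  {"x": 0,"y": 0,"z": 10,"ax": 0,"ay": 0,"az": 0,"gripper": 0},
  {"x": 0,"y": 0,"z": 0,"ax": 0,"ay": 0,"az": 0,"gripper": 0},
])

```text
clock: 11.55
position: [0.4703, -0.1844, 0.0147]
ee_rot: [0.699, 0.715, -0.0, -0.001]
ft_force: [-0.9, -0.3, -0.1]
grip_width: 1.001
grasp_force: 0.0
```

Emit:
apply_moves([
  {"x": 0,"y": 0,"z": 0,"ax": 0,"ay": 0,"az": 0,"gripper": 1},
  {"x": 0,"y": 0,"z": 0,"ax": 0,"ay": 0,"az": 0,"gripper": 1},
  {"x": 0,"y": 0,"z": 0,"ax": 0,"ay": 0,"az": 0,"gripper": 1},
  {"x": 0,"y": 0,"z": 0,"ax": 0,"ay": 0,"az": 0,"gripper": 1},
  {"x": 0,"y": 0,"z": 0,"ax": 0,"ay": 0,"az": 0,"gripper": 1},
], newtons=50)

```text
clock: 11.97
position: [0.4713, -0.1856, 0.0165]
ee_rot: [0.699, 0.715, 0.0, 0.001]
ft_force: [-6.8, -0.1, 3.2]
grip_width: 0.297
grasp_force: 1.4
```

Emit:
apply_moves([
  {"x": 0,"y": 0,"z": 0,"ax": 0,"ay": 0,"az": 0,"gripper": 1},
  {"x": 0,"y": 0,"z": 0,"ax": 0,"ay": 0,"az": 0,"gripper": 1},
])

```text
clock: 12.13
position: [0.4713, -0.1855, 0.0166]
ee_rot: [0.699, 0.715, 0.0, 0.001]
ft_force: [-2.3, 1.0, 6.8]
grip_width: 0.274
grasp_force: 50.3
```

Run:
```python
from h import *
o=get_obs(); print(o['grip_width'],o['grasp_force'],o['ft_force'])
m=np.array([.5137,.249]); a=np.radians(86.5); ax=np.array([np.cos(a),np.sin(a)]); n=np.array([-ax[1],ax[0]])
for s in(-.295,-.083): print(m+ax*s)
p=m+ax*-.300+n*.001; to(p[0],p[1],.014,86.5)
```

```text
0.2741319214657326 50.30629634857178 [-2.27296466  0.95448813  6.8453624 ]
[ 0.49569068 -0.04544977]
[0.50863297 0.16615481]
pos [ 0.4713 -0.1855  0.0166] yaw 91.3 tilt [ 1.e-03 -7.e-04 -1.e+00] turn az 4.8 shift after turn mm [136.3  14.8   2.6] shift now [134.6  26.1   2.5]
```

The pusher is gripped at 50 N. I'll align it with the box axis behind the tin.

Emit:
apply_moves([
  {"x": 0,"y": 0,"z": -0.5,"ax": 0,"ay": 0,"az": 1.6,"gripper": 1},
  {"x": 0,"y": 0,"z": 0,"ax": 0,"ay": 0,"az": 1.6,"gripper": 1},
  {"x": 0,"y": 0,"z": 0,"ax": 0,"ay": 0,"az": 1.6,"gripper": 1},
  {"x": 14,"y": 2,"z": 0,"ax": 0,"ay": 0,"az": 0,"gripper": 1},
  {"x": 14,"y": 2,"z": 0,"ax": 0,"ay": 0,"az": 0,"gripper": 1},
])

```text
clock: 12.55
position: [0.4766, -0.1586, 0.0166]
ee_rot: [0.729, 0.684, -0.0, 0.001]
ft_force: [-0.3, -1.7, 1.5]
grip_width: 0.277
grasp_force: 49.7
```

Emit:
apply_moves([
  {"x": 14,"y": 2,"z": 0,"ax": 0,"ay": 0,"az": 0,"gripper": 1},
  {"x": 14,"y": 2,"z": 0,"ax": 0,"ay": 0,"az": 0,"gripper": 1},
  {"x": 14,"y": 2,"z": 0,"ax": 0,"ay": 0,"az": 0,"gripper": 1},
  {"x": 14,"y": 2,"z": 0,"ax": 0,"ay": 0,"az": 0,"gripper": 1},
  {"x": 14,"y": 2,"z": 0,"ax": 0,"ay": 0,"az": 0,"gripper": 1},
])

```text
clock: 12.97
position: [0.4911, -0.0883, 0.0166]
ee_rot: [0.729, 0.685, -0.0, 0.0]
ft_force: [-0.2, -1.3, 0.7]
grip_width: 0.275
grasp_force: 49.7
```

Emit:
apply_moves([
  {"x": 14,"y": 2,"z": 0,"ax": 0,"ay": 0,"az": 0,"gripper": 1},
  {"x": 0,"y": 0,"z": 0,"ax": 0,"ay": 0,"az": 0,"gripper": 1},
  {"x": 0,"y": 0,"z": 0,"ax": 0,"ay": 0,"az": 0,"gripper": 1},
])

```text
clock: 13.22
position: [0.494, -0.0737, 0.0165]
ee_rot: [0.728, 0.686, 0.0, 0.0]
ft_force: [-1.9, 4.5, 7.6]
grip_width: 0.274
grasp_force: 50.7
```

```bash
cat >> h.py <<'E'
M=np.array([.5137,.249]); _a=np.radians(86.5); AX=np.array([np.cos(_a),np.sin(_a)]); N=np.array([-AX[1],AX[0]])
def box(s,l=.001,z=.0165):
    p=M+AX*s+N*l; to(p[0],p[1],z,86.5); o=get_obs(); q=o['position'][:2]-M
    print('tcp box',(q@AX).round(4),(q@N).round(4),o['grip_width'],o['grasp_force'],o['ft_force'],o['clock'])
E
python3 - <<'E'
from h import *
box(-.3)
c=shot('wrist'); g=cv2.cvtColor(c['color'],cv2.COLOR_RGB2HSV); cv2.imwrite('pics/w6.png',c['color'][:,:,::-1])
E
```

```text
pos [ 0.494  -0.0737  0.0165] yaw 86.62 tilt [ 8.e-04  5.e-04 -1.e+00] turn az 0.12 shift after turn mm [23.3 -1.   0. ] shift now [23.3 -1.   0.1]
tcp box -0.3233 -0.0 0.27435616692462206 50.721867084503174 [-1.94462849  4.53563353  7.61437534] 13.2167
```

View pics/w6.png

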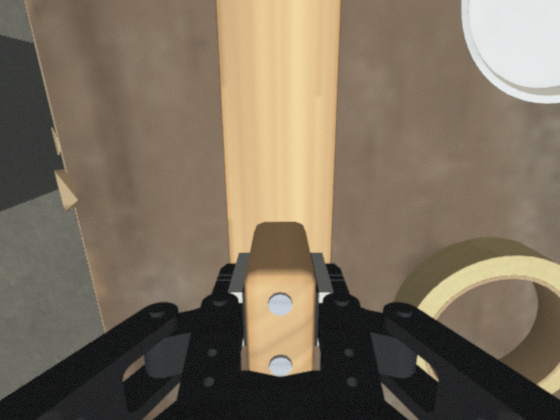

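The pusher is centred in the fingers and runs straight along the tool axis. I'll push in at a steady pace.

Emit:
apply_moves([
  {"x": 10,"y": -0.4,"z": 0,"ax": 0,"ay": 0,"az": 0,"gripper": 1},
  {"x": 10,"y": -0.4,"z": 0,"ax": 0,"ay": 0,"az": 0,"gripper": 1},
  {"x": 6,"y": -0.2,"z": 0,"ax": 0,"ay": 0,"az": 0,"gripper": 1},
  {"x": 5,"y": 0,"z": 0,"ax": 0,"ay": 0,"az": 0,"gripper": 1},
  {"x": 5,"y": 0,"z": 0,"ax": 0,"ay": 0,"az": 0,"gripper": 1},
])

```text
clock: 13.68
position: [0.4951, -0.0388, 0.0165]
ee_rot: [0.728, 0.685, -0.0, 0.001]
ft_force: [-1.2, -3.8, 5.9]
grip_width: 0.274
grasp_force: 50.2
```

Emit:
apply_moves([
  {"x": 6,"y": 0,"z": 0,"ax": 0,"ay": 0,"az": 0,"gripper": 1},
  {"x": 8,"y": 0,"z": 0,"ax": 0,"ay": 0,"az": 0,"gripper": 1},
  {"x": 8,"y": 0,"z": 0,"ax": 0,"ay": 0,"az": 0,"gripper": 1},
  {"x": 8,"y": 0,"z": 0,"ax": 0,"ay": 0,"az": 0,"gripper": 1},
  {"x": 8,"y": 0,"z": 0,"ax": 0,"ay": 0,"az": 0,"gripper": 1},
])

```text
clock: 14.1
position: [0.4974, -0.0011, 0.0165]
ee_rot: [0.729, 0.685, -0.0, 0.001]
ft_force: [-0.6, -5.4, 6.1]
grip_width: 0.275
grasp_force: 50.4
```

Run:
```python
from h import *
box(-.08)
q=shot('top'); im=q['color'][160:260,70:350,::-1]; im=cv2.resize(im,(798,285),interpolation=cv2.INTER_CUBIC)
cv2.imwrite('pics/m7.png',im)
```

```text
pos [ 0.4974 -0.0011  0.0165] yaw 86.46 tilt [ 6.0e-04 -1.3e-03 -1.0e+00] turn az -0.04 shift after turn mm [170.6   0.    0. ] shift now [ 1.706e+02 -1.000e-01 -2.000e-01]
tcp box -0.2506 0.001 0.2747634354749356 50.38163423538208 [-0.5860817  -5.43552997  6.11093648] 14.1
```

View pics/m7.png

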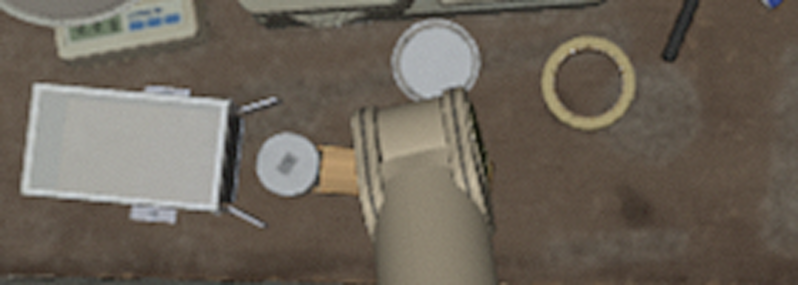

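The tin, at (288,164), is seated on the nose and centred between the guides at (277,100) and (264,226). I'll keep pushing.

Emit:
apply_moves([
  {"x": 8,"y": 0,"z": 0,"ax": 0,"ay": 0,"az": 0,"gripper": 1},
  {"x": 8,"y": 0,"z": 0,"ax": 0,"ay": 0,"az": 0,"gripper": 1},
  {"x": 8,"y": 0,"z": 0,"ax": 0,"ay": 0,"az": 0,"gripper": 1},
  {"x": 8,"y": 0,"z": 0,"ax": 0,"ay": 0,"az": 0,"gripper": 1},
  {"x": 8,"y": 0,"z": 0,"ax": 0,"ay": 0,"az": 0,"gripper": 1},
])

```text
clock: 14.57
position: [0.4999, 0.0384, 0.0165]
ee_rot: [0.729, 0.685, -0.0, 0.001]
ft_force: [-0.8, -6.9, 7.7]
grip_width: 0.274
grasp_force: 50.5
```

Emit:
apply_moves([
  {"x": 8,"y": 0,"z": 0,"ax": 0,"ay": 0,"az": 0,"gripper": 1},
  {"x": 8,"y": 0,"z": 0,"ax": 0,"ay": 0,"az": 0,"gripper": 1},
  {"x": 8,"y": 0,"z": 0,"ax": 0,"ay": 0,"az": 0,"gripper": 1},
  {"x": 8,"y": 0,"z": 0,"ax": 0,"ay": 0,"az": 0,"gripper": 1},
  {"x": 8,"y": 0,"z": 0,"ax": 0,"ay": 0,"az": 0,"gripper": 1},
])

```text
clock: 14.98
position: [0.5024, 0.0782, 0.0165]
ee_rot: [0.729, 0.685, -0.0, 0.001]
ft_force: [-0.3, -5.9, 8.0]
grip_width: 0.275
grasp_force: 50.6
```

Run:
```python
from h import *
box(-.08)
```

```text
pos [0.5024 0.0782 0.0165] yaw 86.44 tilt [ 5.0e-04 -1.7e-03 -1.0e+00] turn az -0.06 shift after turn mm [91.1 -0.1  0. ] shift now [91.1 -0.2 -0.1]
tcp box -0.1711 0.0009 0.2750807914310487 50.57262897491455 [-0.33895585 -5.8552207   8.03510446] 14.9833
```

Emit:
apply_moves([
  {"x": 8,"y": 0,"z": 0,"ax": 0,"ay": 0,"az": 0,"gripper": 1},
  {"x": 8,"y": 0,"z": 0,"ax": 0,"ay": 0,"az": 0,"gripper": 1},
  {"x": 8,"y": 0,"z": 0,"ax": 0,"ay": 0,"az": 0,"gripper": 1},
  {"x": 8,"y": 0,"z": 0,"ax": 0,"ay": 0,"az": 0,"gripper": 1},
  {"x": 8,"y": 0,"z": 0,"ax": 0,"ay": 0,"az": 0,"gripper": 1},
])

```text
clock: 15.4
position: [0.5049, 0.1181, 0.0165]
ee_rot: [0.729, 0.685, -0.0, 0.001]
ft_force: [-0.3, -6.1, 9.1]
grip_width: 0.273
grasp_force: 50.7
```

Emit:
apply_moves([
  {"x": 8,"y": 0,"z": 0,"ax": 0,"ay": 0,"az": 0,"gripper": 1},
  {"x": 8,"y": 0,"z": 0,"ax": 0,"ay": 0,"az": 0,"gripper": 1},
  {"x": 8,"y": 0,"z": 0,"ax": 0,"ay": 0,"az": 0,"gripper": 1},
  {"x": 8,"y": 0,"z": 0,"ax": 0,"ay": 0,"az": 0,"gripper": 1},
  {"x": 8,"y": 0,"z": 0,"ax": 0,"ay": 0,"az": 0,"gripper": 1},
])

```text
clock: 15.82
position: [0.5073, 0.1579, 0.0165]
ee_rot: [0.729, 0.685, -0.001, 0.001]
ft_force: [-0.5, -8.4, 9.4]
grip_width: 0.275
grasp_force: 50.7
```

Emit:
apply_moves([
  {"x": 6,"y": 0,"z": 0,"ax": 0,"ay": 0,"az": 0,"gripper": 1},
  {"x": 5,"y": 0,"z": 0,"ax": 0,"ay": 0,"az": 0,"gripper": 1},
  {"x": 3,"y": 0,"z": 0,"ax": 0,"ay": 0,"az": 0,"gripper": 1},
  {"x": 0,"y": 0,"z": 0,"ax": 0,"ay": 0,"az": 0,"gripper": 1},
  {"x": 0,"y": 0,"z": 0,"ax": 0,"ay": 0,"az": 0,"gripper": 1},
])

```text
clock: 16.23
position: [0.5081, 0.1729, 0.0165]
ee_rot: [0.728, 0.685, 0.0, 0.0]
ft_force: [0.8, -2.9, 6.4]
grip_width: 0.277
grasp_force: 50.5
```

Run:
```python
from h import *
box(-.08)
q=shot('top'); g=cv2.cvtColor(q['color'],cv2.COLOR_RGB2GRAY)
# tin through clear roof: show brightness coarse profile along box axis at lid height
for s in np.arange(.02,.2,.01):
    print(int(s*1000),[int(g[int(round(v)),int(round(u))]) for l in(-.035,-.02,0,.02,.035) for u,v in proj(q,[*(M+AX*s+N*l),.044])])
```

```text
pos [0.5081 0.1729 0.0165] yaw 86.5 tilt [ 7.e-04 -5.e-04 -1.e+00] turn az -0.0 shift after turn mm [-3.7 -0.   0. ] shift now [-3.7 -0.   0. ]
tcp box -0.0763 0.001 0.27748849066974357 50.485190749168396 [ 0.76473922 -2.85424622  6.35668411] 16.2333
20 [157, 134, 135, 136, 132]
30 [160, 129, 134, 129, 127]
39 [155, 150, 134, 126, 119]
49 [152, 156, 135, 130, 167]
60 [146, 154, 127, 126, 107]
69 [137, 155, 102, 85, 155]
79 [137, 74, 133, 140, 170]
90 [78, 148, 145, 187, 169]
99 [97, 125, 203, 197, 167]
109 [165, 171, 186, 195, 172]
119 [175, 195, 182, 195, 181]
129 [171, 193, 192, 196, 166]
139 [168, 194, 195, 198, 168]
149 [172, 169, 182, 170, 169]
159 [169, 169, 168, 167, 169]
169 [171, 172, 172, 168, 167]
179 [172, 169, 171, 167, 169]
189 [164, 165, 164, 167, 166]
```

The top image brightness shows the lid reaching to about 150 mm, so the tin centre is at about 117 mm, past the required 96. Now I'll draw the pusher back.

Emit:
apply_moves([
  {"x": -6,"y": 0,"z": 0,"ax": 0,"ay": 0,"az": 0,"gripper": 1},
  {"x": -10,"y": 0,"z": 0,"ax": 0,"ay": 0,"az": 0,"gripper": 1},
  {"x": -12,"y": 0,"z": 0,"ax": 0,"ay": 0,"az": 0,"gripper": 1},
  {"x": -12,"y": 0,"z": 0,"ax": 0,"ay": 0,"az": 0,"gripper": 1},
  {"x": -12,"y": 0,"z": 0,"ax": 0,"ay": 0,"az": 0,"gripper": 1},
])

```text
clock: 16.7
position: [0.5045, 0.1219, 0.0166]
ee_rot: [0.728, 0.686, 0.001, -0.0]
ft_force: [0.8, 0.4, 0.4]
grip_width: 0.277
grasp_force: 49.2
```

Emit:
apply_moves([
  {"x": -12,"y": 0,"z": 0,"ax": 0,"ay": 0,"az": 0,"gripper": 1},
  {"x": -12,"y": 0,"z": 0,"ax": 0,"ay": 0,"az": 0,"gripper": 1},
  {"x": -12,"y": 0,"z": 0,"ax": 0,"ay": 0,"az": 0,"gripper": 1},
  {"x": -12,"y": 0,"z": 0,"ax": 0,"ay": 0,"az": 0,"gripper": 1},
  {"x": -12,"y": 0,"z": 0,"ax": 0,"ay": 0,"az": 0,"gripper": 1},
])

```text
clock: 17.12
position: [0.5009, 0.0618, 0.0166]
ee_rot: [0.728, 0.686, 0.001, -0.0]
ft_force: [-0.1, 1.0, 1.0]
grip_width: 0.27
grasp_force: 49.6
```

Emit:
apply_moves([
  {"x": -12,"y": 0,"z": 0,"ax": 0,"ay": 0,"az": 0,"gripper": 1},
  {"x": -12,"y": 0,"z": 0,"ax": 0,"ay": 0,"az": 0,"gripper": 1},
  {"x": -12,"y": 0,"z": 0,"ax": 0,"ay": 0,"az": 0,"gripper": 1},
  {"x": -12,"y": 0,"z": 0,"ax": 0,"ay": 0,"az": 0,"gripper": 1},
  {"x": -12,"y": 0,"z": 0,"ax": 0,"ay": 0,"az": 0,"gripper": 1},
])

```text
clock: 17.53
position: [0.4974, 0.002, 0.0166]
ee_rot: [0.728, 0.686, 0.001, -0.0]
ft_force: [1.5, 6.3, 3.9]
grip_width: 0.278
grasp_force: 50.1
```

Emit:
apply_moves([
  {"x": -8,"y": 0,"z": 0,"ax": 0,"ay": 0,"az": 0,"gripper": 1},
  {"x": -4,"y": 0,"z": 0,"ax": 0,"ay": 0,"az": 0,"gripper": 1},
  {"x": 0,"y": 0,"z": 0,"ax": 0,"ay": 0,"az": 0,"gripper": 1},
  {"x": 0,"y": 0,"z": 0,"ax": 0,"ay": 0,"az": 0,"gripper": 1},
])

```text
clock: 17.87
position: [0.4967, -0.0112, 0.0165]
ee_rot: [0.728, 0.685, 0.0, 0.0]
ft_force: [0.7, -0.2, 5.4]
grip_width: 0.275
grasp_force: 50.3
```

Run:
```python
from h import *
box(-.25)
```

```text
pos [ 0.4967 -0.0112  0.0165] yaw 86.48 tilt [ 7.e-04 -2.e-04 -1.e+00] turn az -0.02 shift after turn mm [10.8  0.1 -0. ] shift now [10.8  0.1 -0. ]
tcp box -0.2608 0.0011 0.2750154780741108 50.34043550491333 [ 0.71989394 -0.1864203   5.41237978] 17.8667
```

The nose is 100 mm in front of the box. I'll release and rise, then check the flap and the tin numerically.

Emit:
apply_moves([
  {"x": 0,"y": 0,"z": 0,"ax": 0,"ay": 0,"az": 0,"gripper": 0},
  {"x": 0,"y": 0,"z": 0,"ax": 0,"ay": 0,"az": 0,"gripper": 0},
  {"x": 0,"y": 0,"z": 0,"ax": 0,"ay": 0,"az": 0,"gripper": 0},
  {"x": 0,"y": 0,"z": 0,"ax": 0,"ay": 0,"az": 0,"gripper": 0},
  {"x": 0,"y": 0,"z": 0,"ax": 0,"ay": 0,"az": 0,"gripper": 0},
])

```text
clock: 18.28
position: [0.4962, -0.0106, 0.016]
ee_rot: [0.728, 0.685, -0.0, -0.0]
ft_force: [-0.4, 0.0, 0.4]
grip_width: 0.959
grasp_force: 0.0
```

Emit:
apply_moves([
  {"x": 0,"y": 0,"z": 0,"ax": 0,"ay": 0,"az": 0,"gripper": 0},
  {"x": 0,"y": 0,"z": -15,"ax": 0,"ay": 0,"az": 0,"gripper": 0},
  {"x": 0,"y": 0,"z": -30,"ax": 0,"ay": 0,"az": 0,"gripper": 0},
  {"x": 0,"y": 0,"z": -35,"ax": 0,"ay": 0,"az": 0,"gripper": 0},
  {"x": 0,"y": 0,"z": -35,"ax": 0,"ay": 0,"az": 0,"gripper": 0},
])

```text
clock: 18.7
position: [0.4958, -0.0103, 0.1322]
ee_rot: [0.728, 0.685, -0.0, -0.001]
ft_force: [0.9, -0.1, 0.4]
grip_width: 1.001
grasp_force: 0.0
```

Emit:
apply_moves([
  {"x": -25,"y": 0,"z": -25,"ax": 0,"ay": 0,"az": 0,"gripper": 0},
  {"x": -30,"y": 0,"z": -20,"ax": 0,"ay": 0,"az": 0,"gripper": 0},
  {"x": -30,"y": 0,"z": 0,"ax": 0,"ay": 0,"az": 0,"gripper": 0},
  {"x": -30,"y": 0,"z": 0,"ax": 0,"ay": 0,"az": 0,"gripper": 0},
  {"x": 0,"y": 0,"z": 0,"ax": 0,"ay": 0,"az": 0,"gripper": 0},
])

```text
clock: 19.12
position: [0.4885, -0.132, 0.1763]
ee_rot: [0.731, 0.683, -0.001, 0.001]
ft_force: [-0.0, -0.2, -0.4]
grip_width: 1.0
grasp_force: 0.0
```

Run:
```python
import pickle; from h import *
print(get_obs()['position'],get_obs()['clock'])
d=pickle.load(open('c.pkl','rb')); q=shot('top'); s=shot('side')
cv2.imwrite('pics/end_side.png',s['color'][:,:,::-1]); cv2.imwrite('pics/end_top.png',q['color'][:,:,::-1])
G=lambda c:cv2.cvtColor(c['color'],cv2.COLOR_RGB2GRAY).astype(int)
g0,g1=G(d['top']),G(q)
for x in np.arange(.02,.2,.01): print(int(x*1000+.5),[(int(g1[int(round(v)),int(round(u))]),int(g0[int(round(v)),int(round(u))])) for l in(-.03,0,.03) for u,v in proj(q,[*(M+AX*x+N*l),.044])])
# flap seen from side: shut position before/after
a,b=G(d['side']),G(s); pts=[[*(M+AX*.002+N*l),z] for z in(.05,.035,.015) for l in(-.03,0,.03)]
print('flap',[(int(a[int(round(v)),int(round(u))]),int(b[int(round(v)),int(round(u))])) for u,v in proj(s,pts)])
for n,P in(('tape',[.606,-.13,.025]),('dish',[.63,.04,.008])):
    for c0,c1,nm in((g0,g1,'top'),(a,b,'side')):
        u,v=proj(q if nm=='top' else s,P)[0].astype(int); r=20; print(n,nm,np.abs(c0-c1)[v-r:v+r,u-r:u+r].mean().round(1))
hsv=cv2.cvtColor(q['color'],cv2.COLOR_RGB2HSV); m=cv2.inRange(hsv,(8,90,110),(28,255,255)); m[:,:160]=0;m[:,310:]=0;m[:205]=0;m[255:]=0
cs=max(cv2.findContours(m,0,2)[0],key=cv2.contourArea); r=cv2.minAreaRect(cs); print(r,[((onz(q,*p,.028)[:2]-M)@np.c_[AX,N]).round(3) for p in cv2.boxPoints(r)])
```

```text
[ 0.4885042  -0.13197316  0.17631241] 19.1167
20 [(175, 182), (180, 187), (177, 184)]
30 [(167, 174), (169, 177), (169, 173)]
40 [(169, 173), (167, 175), (167, 174)]
50 [(166, 173), (168, 174), (168, 175)]
60 [(166, 174), (169, 173), (168, 172)]
70 [(167, 175), (167, 174), (167, 173)]
80 [(167, 174), (161, 173), (166, 172)]
90 [(165, 175), (192, 172), (161, 172)]
100 [(172, 174), (191, 175), (188, 173)]
110 [(191, 174), (182, 171), (193, 173)]
120 [(187, 172), (177, 171), (190, 172)]
130 [(183, 169), (190, 173), (188, 172)]
140 [(164, 170), (187, 172), (162, 171)]
150 [(166, 174), (177, 171), (164, 173)]
160 [(166, 171), (168, 172), (164, 174)]
170 [(164, 174), (169, 173), (165, 170)]
180 [(167, 174), (164, 171), (163, 169)]
190 [(160, 165), (163, 167), (164, 166)]
flap [(83, 51), (82, 61), (85, 50), (83, 56), (85, 45), (85, 84), (107, 99), (116, 97), (104, 104)]
tape top 18.6
tape side 2.1
dish top 5.1
dish side 1.7
((212.8387451171875, 221.21475219726562), (59.21146011352539, 16.624755859375), 4.899092674255371) [array([-0.094,  0.027]), array([-0.093, -0.024]), array([-0.276, -0.024]), array([-0.277,  0.027])]
```

The tin is upright at about 118 mm and the pusher is 94 mm clear of the mouth. In the side view the arm hides the flap, so I'll move it away and recheck.

Emit:
apply_moves([
  {"x": -20,"y": -5,"z": -30,"ax": 0,"ay": 0,"az": 0,"gripper": 0},
  {"x": -35,"y": -10,"z": -10,"ax": 0,"ay": 0,"az": 0,"gripper": 0},
  {"x": -35,"y": -10,"z": 0,"ax": 0,"ay": 0,"az": 0,"gripper": 0},
  {"x": -35,"y": -10,"z": 0,"ax": 0,"ay": 0,"az": 0,"gripper": 0},
  {"x": -35,"y": -10,"z": 0,"ax": 0,"ay": 0,"az": 0,"gripper": 0},
])

```text
clock: 19.63
position: [0.4349, -0.2822, 0.2165]
ee_rot: [0.727, 0.686, 0.0, 0.0]
ft_force: [0.9, -1.3, 0.1]
grip_width: 1.001
grasp_force: 0.0
```

Emit:
apply_moves([
  {"x": -35,"y": -20,"z": 0,"ax": 0,"ay": 0,"az": 0,"gripper": 0},
  {"x": -30,"y": -20,"z": 0,"ax": 0,"ay": 0,"az": 0,"gripper": 0},
  {"x": -20,"y": -20,"z": 0,"ax": 0,"ay": 0,"az": 0,"gripper": 0},
  {"x": 0,"y": 0,"z": 0,"ax": 0,"ay": 0,"az": 0,"gripper": 0},
  {"x": 0,"y": 0,"z": 0,"ax": 0,"ay": 0,"az": 0,"gripper": 0},
])

```text
clock: 20.05
position: [0.3695, -0.3634, 0.216]
ee_rot: [0.729, 0.685, 0.0, -0.0]
ft_force: [1.0, 0.2, -0.0]
grip_width: 1.002
grasp_force: 0.0
```

Run:
```python
import pickle; from h import *
d=pickle.load(open('c.pkl','rb')); q=shot('top'); s=shot('side'); print(get_obs()['position'],get_obs()['clock'])
G=lambda c:cv2.cvtColor(c['color'],cv2.COLOR_RGB2GRAY).astype(int)
g0,g1,a,b=G(d['top']),G(q),G(d['side']),G(s)
pts=[[*(M+AX*.002+N*l),z] for z in(.05,.035,.015) for l in(-.03,0,.03)]
print('flap',[(int(a[int(round(v)),int(round(u))]),int(b[int(round(v)),int(round(u))])) for u,v in proj(s,pts)])
for n,P in(('tape',[.606,-.13,.025]),('dish',[.63,.04,.008])):
    for c0,c1,nm in((g0,g1,'top'),(a,b,'side')):
        u,v=proj(q if nm=='top' else s,P)[0].astype(int); r=20; print(n,nm,np.abs(c0-c1)[v-r:v+r,u-r:u+r].mean().round(1))
```

```text
[ 0.37114822 -0.36184769  0.21613055] 20.15
flap [(83, 85), (82, 83), (85, 82), (83, 85), (85, 87), (85, 86), (107, 111), (116, 117), (104, 105)]
tape top 3.3
tape side 2.1
dish top 4.0
dish side 1.7
```

The flap looks the same as when it was shut at the start, and the tape roll and dish haven't moved. Handing in.

```bash
python3 -c "
from workcell import *
print(hand_in())"
```

```text
the job is handed in; nothing more can be done
None
```

The job is handed in: the tin stands upright in the box with its centre about 118 mm past the mouth, the flap is shut, the pusher stands about 94 mm in front of the box, and the tape roll and dish are where they were. On the first grasp attempt the fingers closed on top of the lid and pressed on it with about 13 N, without moving the tin.

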